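# Set up the telescopic draining bar

## Robot

A 6-joint arm with a two-finger parallel gripper is mounted at the origin on a cart in front of the work surface, level with it; the furniture and walls round the work are solid. World frame = base frame: x ahead of the robot, y to its left, z up, the work surface at z = 0. Lengths are in m, angles in rad, forces in N, time in s.
With the tool pointing down it reaches from about 0.25 to 0.775 m from the base axis. Payload 4 kg.
Tool frame: the origin (TCP) lies between the finger pads; the fingertips stand 14 mm ahead of it and the grasp point (between the pads) lies 5 mm behind it (manip.tip_reach is the distance from the TCP to the fingertips, in m); z points along the fingers, y is the line along which they close (so a half turn about z gives the same grasp; the last joint's range is limited). The gripper opens to 94 mm and grips with 3 to 60 N. Pads are 16 mm wide; open, the fingers measure 119 mm over their backs; the gripper's body (75 mm by 177 mm) begins 78 mm behind the grasp point.
Start: joints at [-1.241, 0.087, 1.371, -0, 1.684, -0.103], TCP at [0.231, -0.499, 0.22] pointing down, gripper open.
Joint ranges: [-3.1, 3.1], [-0.76, 2.03], [0.27, 2.55], [-1.08, 4.22], [0.17, 2.65], [-2.57, 2.57]. Speed limits (rad/s): [2.79, 2.79, 3.14, 3.14, 3.14, 3.14].

## Interface

Orientations are given as a unit quaternion [w, x, y, z].
In Python, from bench import manip gives the robot as it stands.
- The arm moves only by the tool drive_tool, never from a script. Its argument "motion" is a list of rows, each an object of numbers: "dx", "dy", "dz": the shift along the world's x, y, z in mm; "wx", "wy", "wz": the turn, a rotation vector about the world's x, y, z in degrees. A call has 1 to 10 rows; each row is the pose to reach, as a shift and turn from the pose commanded when the call began; what a row does not reach only later rows make up. A row lasts 1/12 s, in which the tool goes at most 41.7 mm and 7.16 degrees, less where a joint would pass 70% of its speed; a pose out of reach is approached as far as the arm can. A call with a gripper value outside its range is refused whole. "hand" is the finger opening in mm, from 0 to 94, set as the call begins (left out, the last holds). The fingers move at their own pace and stop on an object; the grip force is fixed at half the most. Time passes only in rows, so rows that repeat a pose let the fingers close. It gives the time, the measured TCP pose, the force, the opening and the grip force at its end, in the units of the state.
- manip.observe(): the state, without advancing time (a new reading comes with each control period).
- manip.camera(name): name is "scene" or "side" or "wrist"; returns (picture, depth): 420x560x3 uint8, blue, green, red; 420x560 float32, m along the optical axis (not along the pixel's ray), 0 where there is no reading.
- manip.get_calibration(name): a dict with "K" (3x3 intrinsics, pixels), "cam_to_world" (4x4, takes a point from camera to world coordinates). Camera axes: x right, y up, looking along -z (the intrinsics and any distortion apply to the point x, -y, -z); pixel columns grow to the right and rows downward; lengths in m; the calibration is good to about 2 mm. A picture is of the moment at which its call begins: read the wrist's pose just before it. get_calibration takes no time and is no camera call; for the wrist camera it gives the pose at the moment of the call.
- manip.sign_off(): hands the job in; it is judged then, once.
The state is a dict: "t": time; "joint_positions": joint angles; "joint_vel": joint speeds; "tau": joint torques, N m; "eef_pos": TCP position; "tool_rot": TCP orientation; "wrist_force": force on the tool from outside, world axes, zero at the start; "wrist_torque": the same for the moment, N m; "width": finger opening in m; "grasp_force": force on a finger pad.
Only numpy, scipy, OpenCV 4.12 (cv2) and the standard library are available. Lean on these libraries where they do the work, as an engineer would, in place of code of your own. Each camera call takes 0.05 s, during which the arm holds its last target. There are 200 camera calls.

## Task

Turn the telescopic bar straight in its tray so that its ends come out from under the two lips, lift it out without forcing it, and lay it still short on the stand, with its green end plate down in the slot of the end post and its grey sleeve in the open saddle, and let go. Then take it afresh at the red spring button: squeeze the button in and slide the sleeve out through the closed keeper until the button pops up through the sleeve's second hole, and leave the bar lying locked there. Do not shove the cup, the weight or the little bottle about.

Things in the scene. Friction and masses are not known exactly. Their poses are not given: they have to be found in the camera images.
- bar: Loose telescopic bar, 0.25 kg: 18 mm square steel tube with a green end plate (6 thick, 40 wide, 26 mm high), and a grey sleeve (26 mm square outside) over the other end. Origin: on the axis, mid-plate; x along the bar toward the sleeve, y across, z up. Short: bare tube x = 3-55 mm, sleeve 55-220 mm. Mass centre x about 100 mm: carry there. At the start it lies askew (0.45-0.52 rad) in the tray.
- bar_button (a point): Red dome button, 12 mm across, standing 5 mm out of the sleeve's -y face. The point is its middle on that face: x = 125, y = -13, z = 0 mm in the bar's frame; it stays with the inner tube. With the bar short the empty second hole (14.5 mm square) is at x = 80 mm on the same face.
- sleeve_end (a point): Centre of the sleeve's black end face, on the bar's axis: 220 mm from the bar's origin when short, 265 mm when locked long.
- sleeve (a joint): How far the sleeve is drawn out along the bar's +x, m: 0 short (button in the first hole), 0.045 locked long (button in the second hole). Play in a hole is about 1 mm each way; friction about 1.5 N. The button blocks it unless pressed in; once popped out it blocks it again, and pulling on only strains it.
- button (a joint): How far the button is pressed in, m: 0 fully out, 0.005 flush with the sleeve; spring 2 N, 3.3 N when flush. Squeezing the sleeve across y (20-30 N) between pads centred on the button presses it flush. Drawing the sleeve along then cams the dome the last 2.5 mm under the wall (up to 10 N along the bar); it springs out by itself at the second hole.
- tray: Fixed aluminium channel tray, 290 long (x), 156 wide (y), floor 3 mm thick. Origin: centre of its underside. Along both long sides a lip turns inward at 42-45 mm height, leaving an opening 100 mm wide along the middle; below the lips it is 150 mm wide inside. The end walls are 20 mm high. The bar comes straight up when it lies along x near the middle.
- stand: Fixed stand: steel base 315 x 100 x 10 mm with three blue posts in a row along its x: slotted end post (x = 0), saddle, keeper. Origin: on the work surface under the slot; x runs toward the keeper, z up. The laid bar points the same way, its axis 75 mm above the work surface. The short bar ends 18 mm before the keeper; the long one reaches 9 mm through it.
- slot (a point): Where the bar's origin comes to lie, 75 mm above the work surface: between the end post's two cheeks, 14 mm apart along x (4 mm play each way for the plate), floor at 62 mm, flared above 84 mm height, tops at 102 mm. The cheek toward the saddle has a notch 28 mm wide for the inner tube.
- saddle (a point): Point over the saddle on the laid bar's axis, 206 mm from the slot, 75 mm above the work surface. Saddle post 12 mm thick along x; open notch 34 mm wide for the sleeve, its floor at 62 mm, flared above 91 mm height, tops at 109 mm.
- keeper (a point): Centre of the keeper on the laid bar's axis, 247 mm from the slot, 75 mm above the work surface. Post 18 mm thick along x with a closed window 38 mm wide, from 59 to 94 mm height; top of the post at 104 mm.
- cup: Bystander: white sample cup with red lid, 50 mm across, 46 high, origin under its centre.
- kilo: Bystander: metal knob weight 42 mm across, 53 high, origin under its centre.
- bottle: Bystander: small white bottle with yellow cap, 31 mm across, 68 high, origin under its centre.

How it is judged:
By the outcome, as a careful person would: the job done as asked, in the order asked, and still so for the second after the job is handed in, with the robot touching nothing.
It also fails if it takes over 45 s, if anything falls off the work surface, if the arm or the gripper's body presses on something with over 40 N, if the wrist force passes 120 N, or if a joint passes its speed limit or range.

## Working session

There is one attempt and no reset: what is moved stays moved. The work goes in short steps, Python scripts to look and compute and a tool call to move; the robot and the scene stay as the last step left them, time stands still between calls to the robot, and variables do not carry over. Pictures are saved under pics/ and viewed, at most 10 in all, crops included, and the job is handed in when it is done.

Besides the shell and the picture viewer there is one more tool, called after "Call:" by a JSON object that holds its "method" and its "body", one argument or row to a line. drive_tool: Moves the arm, as the interface text tells. Its arguments: {"type":"object","properties":{"motion":{"type":"array","items":{"type":"object","properties":{"dx":{"type":"number"},"dy":{"type":"number"},"dz":{"type":"number"},"wx":{"type":"number"},"wy":{"type":"number"},"wz":{"type":"number"}}}},"hand":{"type":"number"}},"required":["motion"]}

```bash
ls; mkdir -p pics
python3 - <<'E'
from bench import manip
import cv2,numpy as np
for n in("scene","side"):
    im,d=manip.camera(n); cv2.imwrite(f"pics/{n}0.png",im); np.savez(f"pics/{n}0.npz",im=im,d=d)
    c=manip.get_calibration(n); print(n,np.round(c["K"],1).tolist(),np.round(c["cam_to_world"],3).tolist(),(d>0).mean(), [k for k in c])
print(manip.observe())
E
```

```text
pics
scene [[381.2, 0.0, 284.2], [0.0, 381.2, 206.5], [0.0, 0.0, 1.0]] [[-0.812, 0.346, -0.47, 0.085], [-0.584, -0.505, 0.636, 0.63], [-0.017, 0.791, 0.612, 0.706], [0.0, 0.0, 0.0, 1.0]] 0.9951700680272109 ['K', 'cam_to_world']
side [[530.3, 0.0, 276.6], [0.0, 530.3, 204.2], [0.0, 0.0, 1.0]] [[1.0, -0.015, 0.018, 0.584], [0.023, 0.492, -0.87, -0.975], [0.004, 0.871, 0.492, 0.617], [0.0, 0.0, 0.0, 1.0]] 0.9958843537414966 ['K', 'cam_to_world']
{'t': 0.1, 'joint_positions': array([-1.24110874e+00,  8.78947740e-02,  1.37207131e+00,  2.75814705e-05,
        1.68361785e+00, -1.03103435e-01]), 'joint_vel': array([ 0.00043406, -0.00303952, -0.0035601 ,  0.00082251, -0.00080639,
       -0.00014635]), 'tau': array([ 2.06555567e-03, -3.41252947e+01, -3.03301692e+01,  7.20617222e-02,
        3.04450036e-02, -9.82661572e-05]), 'eef_pos': array([ 0.23052564, -0.49884909,  0.21842987]), 'tool_rot': array([-9.90809018e-04,  9.76676900e-01,  2.14711996e-01, -9.89405162e-05]), 'wrist_force': array([ 1.23923774, -0.13719567,  0.25045462]), 'wrist_torque': array([ 0.0623299 , -0.01681702, -0.01952209]), 'grasp_force': 0.0, 'width': 0.09386857387120949}
```

View pics/scene0.png

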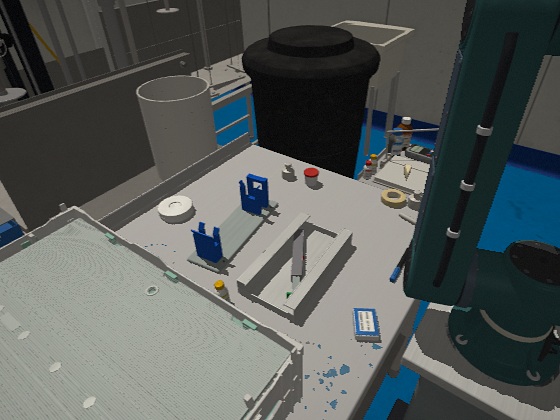

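View pics/side0.png

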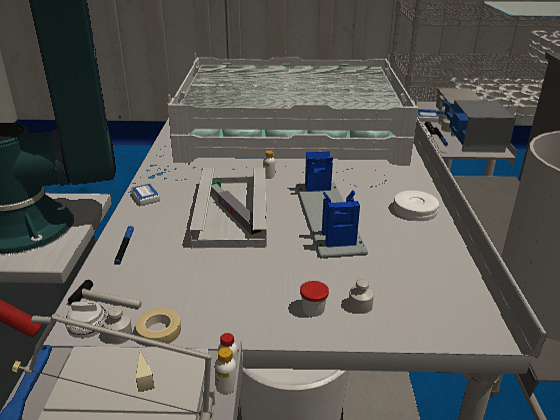

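The scene and side views show the tray at about (297,262) in scene and (230,205) in side. The bar lies askew in it, with the green plate at side (216,183) and the red button near side (228,210). The stand's end post is at scene (207,240), and its saddle and keeper are at (255,190). Next I'll take 3D measurements from depth and colour masks.

```bash
cat > h.py <<'E'
from bench import manip
import cv2,numpy as np
def cloud(im,d,c):
    K=np.array(c["K"]);T=np.array(c["cam_to_world"])
    v,u=np.mgrid[:d.shape[0],:d.shape[1]]
    p=np.stack([(u-K[0,2])/K[0,0]*d,-(v-K[1,2])/K[1,1]*d,-d],-1)
    return p@T[:3,:3].T+T[:3,3]
def masks(im):
    h=cv2.cvtColor(im,cv2.COLOR_BGR2HSV); H,S,V=[h[...,i].astype(int) for i in range(3)]
    return dict(blue=(H>105)&(H<130)&(S>150)&(V>40),green=(H>45)&(H<85)&(S>100)&(V>40),red=((H<8)|(H>172))&(S>130)&(V>50),yellow=(H>18)&(H<32)&(S>150)&(V>80))
def rect(p):
    r=cv2.minAreaRect((p[:,:2]*1000).astype(np.float32)); return [np.round(x,1) for x in r]
E
python3 - <<'E'
from h import *
for n in("scene","side"):
    z=np.load(f"pics/{n}0.npz");im,d=z["im"],z["d"];P=cloud(im,d,manip.get_calibration(n))
    box=(P[...,0]>.1)&(P[...,0]<.9)&(abs(P[...,1])<.55)&(P[...,2]<.2)&(P[...,2]>.004)&(d>0)
    for k,m in masks(im).items():
        nl,L,st,ce=cv2.connectedComponentsWithStats((m&box).astype(np.uint8))
        for i in range(1,nl):
            if st[i,4]>=4:
                q=P[L==i]*1000; print(n,k,st[i,:5],np.round(np.median(q,0)),np.round(q.min(0)),np.round(q.max(0)))
    # base of stand
    for nm,lo,hi,xr in(("base",.006,.014,(.45,.8)),("lip",.040,.050,(.3,.55))):
        m=box&(P[...,2]>lo)&(P[...,2]<hi)&(P[...,0]>xr[0])&(P[...,0]<xr[1])
        nl,L,st,ce=cv2.connectedComponentsWithStats(m.astype(np.uint8))
        for i in np.argsort(-st[1:,4])[:3]+1: print(n,nm,st[i,4],rect(P[L==i]),P[L==i][:,2].mean())
E
```

```text
scene blue [239 174  29  41 786] [680. -23.  60.] [653. -71.   9.] [720.  -8. 111.]
scene blue [191 222  31  41 723] [643. 195.  62.] [622. 162.   9.] [688. 204. 104.]
scene blue [390 267  10  14  59] [245. -27.  13.] [238. -52.   8.] [251.  -7.  18.]
scene blue [354 308  24  27 154] [233. 136.  19.] [207. 103.  16.] [275. 178.  23.]
scene blue [355 318   4  10  18] [254. 154.  20.] [246. 143.  17.] [262. 162.  22.]
scene green [287 292   4   6  13] [412. 181.  27.] [409. 176.  17.] [416. 184.  32.]
scene red [366 160   6   6  26] [ 494. -385.   59.] [ 486. -396.   48.] [ 503. -378.   63.]
scene red [304 168  15  10 109] [ 626. -249.   45.] [ 605. -276.   39.] [ 652. -230.   49.]
scene red [366 170   6   1   6] [ 487. -380.   34.] [ 480. -385.   33.] [ 495. -376.   36.]
scene red [303 256   2   4   6] [451.  59.  18.] [449.  56.  16.] [453.  62.  21.]
scene yellow [371 154   5   5  20] [ 497. -422.   65.] [ 487. -433.   57.] [ 504. -412.   70.]
scene yellow [215 280   9  10  61] [531. 272.  67.] [521. 261.  58.] [542. 280.  70.]
scene base 1845 [array([671.8,  62.6]), array([ 99.7, 3
[... 1561 characters left out ...]
8.] [546. 279.  71.]
side yellow [218 348  14  14 140] [ 502. -429.   65.] [ 491. -437.   48.] [ 510. -401.   69.]
side base 1706 [array([678.3,  57. ]), array([100.1, 315.9]), np.float64(8.4)] 0.00959704169155833
side base 150 [array([497.5, -65.5]), array([92.8, 10.1]), np.float64(1.4)] 0.01012348964736971
side base 87 [array([ 716.8, -259. ]), array([40.5, 18.2]), np.float64(0.4)] 0.010167679317059268
side lip 822 [array([395.7,  71.7]), array([ 29.5, 296.3]), np.float64(2.9)] 0.04456956006423334
side lip 802 [array([522.2,  81.3]), array([ 29. , 298.7]), np.float64(3.0)] 0.044536884330733356
side lip 318 [array([424.6, 340.4]), array([ 17.1, 249. ]), np.float64(89.6)] 0.04555541390725852
```

Call:
{"method": "drive_tool", "body": {
  "hand": 50,
  "motion": [
    {"dz": 40},
    {"dx": 220,"dy": 500,"dz": 130,"wz": 95},
    {"dx": 220,"dy": 500,"dz": 130,"wz": 95},
    {"dx": 220,"dy": 500,"dz": 130,"wz": 95},
    {"dx": 220,"dy": 500,"dz": 130,"wz": 95},
    {"dx": 220,"dy": 500,"dz": 130,"wz": 95},
    {"dx": 220,"dy": 500,"dz": 130,"wz": 95},
    {"dx": 220,"dy": 500,"dz": 130,"wz": 95},
    {"dx": 220,"dy": 500,"dz": 130,"wz": 95},
    {"dx": 220,"dy": 500,"dz": 130,"wz": 95}
  ]
}}

```text
validation failed for argument at $.mo...
```

Call:
{"method": "drive_tool", "body": {
  "hand": 50,
  "motion": [
    {"dx": 0,"dy": 0,"dz": 40,"wx": 0,"wy": 0,"wz": 0},
    {"dx": 220,"dy": 500,"dz": 130,"wx": 0,"wy": 0,"wz": 95},
    {"dx": 220,"dy": 500,"dz": 130,"wx": 0,"wy": 0,"wz": 95}
  ]
}}

```text
t: 0.35
eef_pos: [0.2635, -0.4245, 0.2733]
tool_rot: [0.0, 0.942, 0.336, 0.0]
wrist_force: [1.8, -0.2, 0.2]
width: 0.0777
grasp_force: 0.0
```

Call:
{"method": "drive_tool", "body": {
  "motion": [
    {"dx": 190,"dy": 430,"dz": 77,"wx": 0,"wy": 0,"wz": 81},
    {"dx": 190,"dy": 430,"dz": 77,"wx": 0,"wy": 0,"wz": 81},
    {"dx": 190,"dy": 430,"dz": 77,"wx": 0,"wy": 0,"wz": 81},
    {"dx": 190,"dy": 430,"dz": 77,"wx": 0,"wy": 0,"wz": 81},
    {"dx": 190,"dy": 430,"dz": 77,"wx": 0,"wy": 0,"wz": 81},
    {"dx": 190,"dy": 430,"dz": 77,"wx": 0,"wy": 0,"wz": 81},
    {"dx": 190,"dy": 430,"dz": 77,"wx": 0,"wy": 0,"wz": 81},
    {"dx": 190,"dy": 430,"dz": 77,"wx": 0,"wy": 0,"wz": 81},
    {"dx": 190,"dy": 430,"dz": 77,"wx": 0,"wy": 0,"wz": 81},
    {"dx": 190,"dy": 430,"dz": 77,"wx": 0,"wy": 0,"wz": 81}
  ]
}}

```text
t: 1.18
eef_pos: [0.4301, -0.0458, 0.3405]
tool_rot: [-0.0, 0.566, 0.825, -0.0]
wrist_force: [0.6, -0.5, -0.3]
width: 0.0501
grasp_force: 0.0
```

Call:
{"method": "drive_tool", "body": {
  "motion": [
    {"dx": 0,"dy": 0,"dz": 0,"wx": 0,"wy": 0,"wz": 8},
    {"dx": 0,"dy": 0,"dz": 0,"wx": 0,"wy": 0,"wz": 8}
  ]
}}

```text
t: 1.35
eef_pos: [0.4304, -0.0456, 0.3403]
tool_rot: [-0.0, 0.506, 0.863, -0.0]
wrist_force: [-0.2, -0.4, -0.1]
width: 0.05
grasp_force: 0.0
```

```bash
cat >> h.py <<'E'
def snap(name,view=True):
    im,d=manip.camera("wrist");c=manip.get_calibration("wrist")
    cv2.imwrite(f"pics/{name}.png",im); np.savez(f"pics/{name}.npz",im=im,d=d,T=c["cam_to_world"],K=c["K"])
    return im,d,c
def load(name):
    z=np.load(f"pics/{name}.npz"); return z["im"],z["d"],dict(K=z["K"],cam_to_world=z["T"])
E
python3 - <<'E'
from h import *
o=manip.observe();print(o["t"],o["eef_pos"],o["tool_rot"],o["joint_positions"])
im,d,c=snap("w1");print(np.round(c["cam_to_world"],3))
E
```

```text
1.35 [ 0.4304479  -0.04564519  0.3402667 ] [-1.63647614e-04  5.05960172e-01  8.62556824e-01 -5.68848996e-05] [-2.36768596e-01 -1.65642751e-01  1.37718326e+00 -1.51045841e-05
  1.93039836e+00 -7.46580674e-01]
[[ 0.876 -0.465 -0.127  0.393]
 [ 0.482  0.845  0.232  0.021]
 [-0.001 -0.265  0.964  0.507]
 [ 0.     0.     0.     1.   ]]
```

View pics/w1.png

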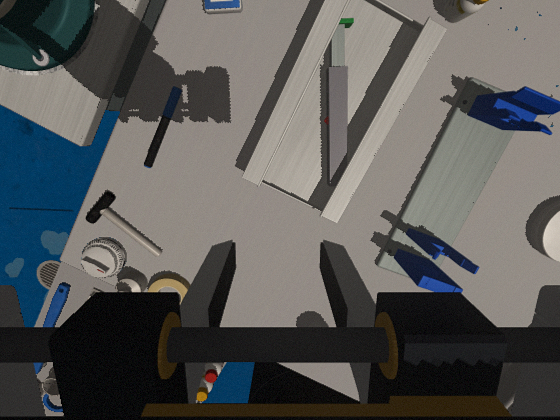

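The wrist view shows the whole bar: plate at (346,22), button at (326,119), sleeve end at (333,185). The stand's posts are at (510,105), (440,245) and (425,270).

```bash
cat >> h.py <<'E'
def bar(im,d,c,zt,xr,yr):
    """bar's top face at height zt: sleeve rect centre, axis angle; plate, button"""
    P=cloud(im,d,c)*1000
    box=(P[...,0]>xr[0])&(P[...,0]<xr[1])&(P[...,1]>yr[0])&(P[...,1]<yr[1])
    M=masks(im)
    m=box&(abs(P[...,2]-zt)<5)&~M["blue"]
    nl,L,st,_=cv2.connectedComponentsWithStats(m.astype(np.uint8)); i=1+np.argmax(st[1:,4])
    q=P[L==i]; print("top",st[i,4],rect(q/1000),"z",np.median(q[:,2]))
    for k in("green","red"):
        g=P[M[k]&box&(d>0)]; 
        if len(g): print(k,len(g),np.round(np.median(g,0),1),rect(g/1000))
    return P
E
python3 - <<'E'
from h import *
im,d,c=load("w1")
P=bar(im,d,c,29,(405,515),(-60,215))
M=masks(im)
for nm,lo,hi,x0,x1 in(("base",6,14,560,760),("lip",40,50,340,560)):
    m=(P[...,2]>lo)&(P[...,2]<hi)&(P[...,0]>x0)&(P[...,0]<x1)
    nl,L,st,ce=cv2.connectedComponentsWithStats(m.astype(np.uint8))
    for i in np.argsort(-st[1:,4])[:2]+1: print(nm,st[i,4],rect(P[L==i]/1000),P[L==i][:,2].mean())
m=M["blue"]&(P[...,0]>580)&(P[...,2]>99)
nl,L,st,ce=cv2.connectedComponentsWithStats(m.astype(np.uint8))
for i in range(1,nl):
    if st[i,4]>5: q=P[L==i];print("post",st[i],rect(q/1000),np.percentile(q[:,2],[5,95]))
E
```

```text
top 2713 [array([458.8,  77.5]), array([ 30.4, 222.2]), np.float64(29.2)] z 29.677253748254028
green 88 [414.  174.9  29.4] [array([411.7, 174.9]), array([17.4,  5.6]), np.float64(30.7)]
red 18 [454.3  54.3  20.3] [array([454.4,  54.7]), array([2.6, 8.4]), np.float64(34.1)]
base 9815 [array([675.1,  58.7]), array([100.6, 314.7]), np.float64(8.0)] 10.878686134253861
base 46 [array([ 621.7, -245.5]), array([33.5, 10.2]), np.float64(31.6)] 9.657165860662372
lip 4660 [array([520.2,  78.8]), array([ 29.9, 293.2]), np.float64(2.6)] 46.016833191833115
lip 4386 [array([393.9,  58.5]), array([ 29. , 263.5]), np.float64(2.6)] 46.061929705915965
post [522  87  38  20 195] [array([653. , 194.2]), array([52.9,  5.2]), np.float64(8.0)] [ 99.44481424 103.90859929]
post [507 112  14   9  60] [array([638.6, 161.2]), array([15.5,  6.3]), np.float64(9.7)] [ 99.61553097 103.85551665]
post [539 126  13   9  54] [array([681.4, 166.8]), array([17. ,  5.6]), np.float64(6.8)] [100.24330958 104.07518825]
post [433 250   8   9  38] [array([658.8, -26.1]), array([14. ,  8.3]), np.float64(47.9)] [101.18930622 111.37485747]
post [465 261  14  13  90] [array([713.1, -20.8]), array([ 9.8, 11. ]), np.float64(6.7)] [ 99.52829517 110.41333003]
post [416 273  47  20 465] [array([692.7, -64.6]), array([61.6, 18.4]), np.float64(8.6)] [101.60910719 106.77302342]
```

Call:
{"method": "drive_tool", "body": {
  "motion": [
    {"dx": 24,"dy": 132,"dz": -200,"wx": 0,"wy": 0,"wz": 0},
    {"dx": 24,"dy": 132,"dz": -200,"wx": 0,"wy": 0,"wz": 0},
    {"dx": 24,"dy": 132,"dz": -200,"wx": 0,"wy": 0,"wz": 0},
    {"dx": 24,"dy": 132,"dz": -200,"wx": 0,"wy": 0,"wz": 0},
    {"dx": 24,"dy": 132,"dz": -200,"wx": 0,"wy": 0,"wz": 0},
    {"dx": 24,"dy": 132,"dz": -200,"wx": 0,"wy": 0,"wz": 0},
    {"dx": 24,"dy": 132,"dz": -200,"wx": 0,"wy": 0,"wz": 0},
    {"dx": 24,"dy": 132,"dz": -200,"wx": 0,"wy": 0,"wz": 0}
  ]
}}

```text
t: 2.07
eef_pos: [0.4526, 0.0829, 0.1385]
tool_rot: [-0.002, 0.511, 0.86, -0.002]
wrist_force: [-0.0, -0.8, 0.6]
width: 0.0502
grasp_force: 0.0
```

Run:
```python
from h import *
o=manip.observe();print(o["t"],o["eef_pos"],o["tool_rot"])
im,d,c=snap("w2")
P=bar(im,d,c,29,(405,515),(-60,215))
```

```text
2.0667 [0.45257326 0.08289489 0.1384861 ] [-0.00181228  0.51066683  0.85977505 -0.00171932]
top 6047 [array([460.1,  80.1]), array([ 30.1, 220.9]), np.float64(29.8)] z 32.40492686015889
green 193 [413.2 176.   32.2] [array([412. , 175.9]), array([18.5,  5.6]), np.float64(31.4)]
red 29 [455.8  56.8  22.9] [array([455.6,  56.6]), array([3.8, 7.8]), np.float64(27.4)]
```

View pics/w2.png

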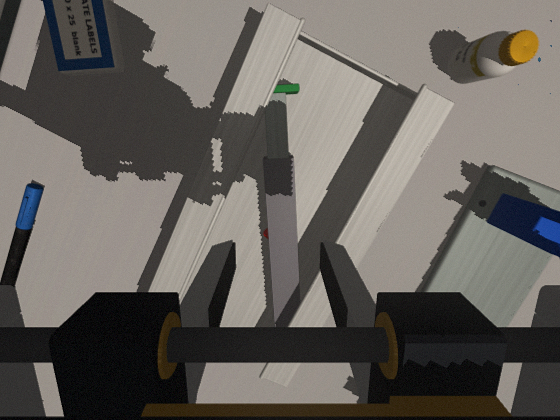

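Call:
{"method": "drive_tool", "body": {
  "motion": [
    {"dx": 1,"dy": 0,"dz": -40,"wx": 0,"wy": 0,"wz": 0.5},
    {"dx": 1,"dy": 0,"dz": -75,"wx": 0,"wy": 0,"wz": 0.5},
    {"dx": 1,"dy": 0,"dz": -100,"wx": 0,"wy": 0,"wz": 0.5},
    {"dx": 1,"dy": 0,"dz": -112,"wx": 0,"wy": 0,"wz": 0.5},
    {"dx": 1,"dy": 0,"dz": -118,"wx": 0,"wy": 0,"wz": 0.5},
    {"dx": 1,"dy": 0,"dz": -119,"wx": 0,"wy": 0,"wz": 0.5},
    {"dx": 1,"dy": 0,"dz": -119,"wx": 0,"wy": 0,"wz": 0.5},
    {"dx": 1,"dy": 0,"dz": -119,"wx": 0,"wy": 0,"wz": 0.5}
  ]
}}

```text
t: 2.78
eef_pos: [0.4569, 0.0836, 0.0237]
tool_rot: [0.002, 0.506, 0.862, 0.001]
wrist_force: [0.5, 0.3, 0.5]
width: 0.0501
grasp_force: 0.0
```

Call:
{"method": "drive_tool", "body": {
  "hand": 20,
  "motion": [
    {"dx": 0,"dy": 0,"dz": 0,"wx": 0,"wy": 0,"wz": 0},
    {"dx": 0,"dy": 0,"dz": 0,"wx": 0,"wy": 0,"wz": 0},
    {"dx": 0,"dy": 0,"dz": 0,"wx": 0,"wy": 0,"wz": 0},
    {"dx": 0,"dy": 0,"dz": 0,"wx": 0,"wy": 0,"wz": 0},
    {"dx": 0,"dy": 0,"dz": 0,"wx": 0,"wy": 0,"wz": 0},
    {"dx": 0,"dy": 0,"dz": 0,"wx": 0,"wy": 0,"wz": 0}
  ]
}}

```text
t: 3.28
eef_pos: [0.4551, 0.084, 0.0219]
tool_rot: [0.0, 0.506, 0.863, -0.0]
wrist_force: [-1.1, -0.1, 2.8]
width: 0.0258
grasp_force: 29.9
```

Call:
{"method": "drive_tool", "body": {
  "motion": [
    {"dx": 0,"dy": 0,"dz": 4,"wx": 0,"wy": 0,"wz": 0},
    {"dx": 0,"dy": 0,"dz": 4,"wx": 0,"wy": 0,"wz": -4},
    {"dx": 1,"dy": 0,"dz": 4,"wx": 0,"wy": 0,"wz": -9},
    {"dx": 1,"dy": 0,"dz": 4,"wx": 0,"wy": 0,"wz": -14},
    {"dx": 1,"dy": 0,"dz": 4,"wx": 0,"wy": 0,"wz": -19},
    {"dx": 1,"dy": 0,"dz": 4,"wx": 0,"wy": 0,"wz": -24},
    {"dx": 1,"dy": 0,"dz": 4,"wx": 0,"wy": 0,"wz": -26.5},
    {"dx": 1,"dy": 0,"dz": 4,"wx": 0,"wy": 0,"wz": -26.5},
    {"dx": 1,"dy": 0,"dz": 4,"wx": 0,"wy": 0,"wz": -26.5}
  ]
}}

```text
t: 4.03
eef_pos: [0.4555, 0.0841, 0.0249]
tool_rot: [-0.0, 0.69, 0.724, -0.0]
wrist_force: [-0.7, 0.3, -2.8]
width: 0.0258
grasp_force: 29.9
```

Run:
```python
from h import *
im,d,c=snap("w3")
P=bar(im,d,c,33,(405,515),(-60,230))
```

```text
top 12987 [array([453.5, 119.8]), array([ 50.1, 139.8]), np.float64(4.2)] z 33.04530934252625
green 1338 [448.  185.8  33.4] [array([447.8, 186.1]), array([39.3,  5.9]), np.float64(4.7)]
red 47 [442.9  62.6  24.5] [array([443.1,  61.2]), array([8.5, 2.5]), np.float64(83.0)]
```

View pics/w3.png

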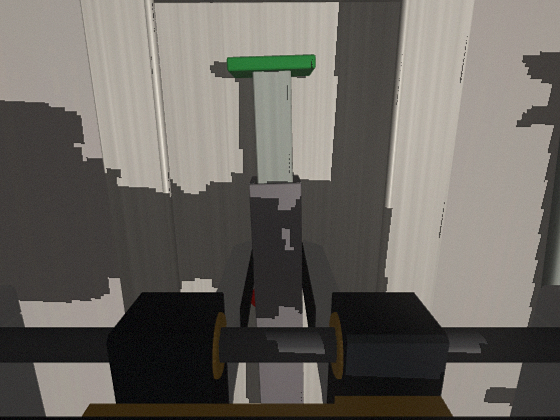

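The bar is straight and its plate (228-315, 65) sits clear between the lips at x≈165 and 390. Next I'll lift it straight up.

Call:
{"method": "drive_tool", "body": {
  "motion": [
    {"dx": 0,"dy": 0,"dz": 10,"wx": 0,"wy": 0,"wz": 0},
    {"dx": 0,"dy": 0,"dz": 30,"wx": 0,"wy": 0,"wz": 0},
    {"dx": 0,"dy": 0,"dz": 55,"wx": 0,"wy": 0,"wz": 0},
    {"dx": 0,"dy": 0,"dz": 85,"wx": 0,"wy": 0,"wz": 0},
    {"dx": 0,"dy": 0,"dz": 110,"wx": 0,"wy": 0,"wz": 0},
    {"dx": 0,"dy": 0,"dz": 125,"wx": 0,"wy": 0,"wz": 0},
    {"dx": 0,"dy": 0,"dz": 130,"wx": 0,"wy": 0,"wz": 0},
    {"dx": 0,"dy": 0,"dz": 130,"wx": 0,"wy": 0,"wz": 0}
  ]
}}

```text
t: 4.75
eef_pos: [0.457, 0.0842, 0.1576]
tool_rot: [0.001, 0.69, 0.724, 0.002]
wrist_force: [0.1, 0.6, -2.1]
width: 0.0257
grasp_force: 29.9
```

Call:
{"method": "drive_tool", "body": {
  "motion": [
    {"dx": 15,"dy": 0,"dz": 0,"wx": 0,"wy": 0,"wz": 0},
    {"dx": 45,"dy": -1,"dz": 0,"wx": 0,"wy": 0,"wz": 1},
    {"dx": 80,"dy": -2,"dz": 0,"wx": 0,"wy": 0,"wz": 2},
    {"dx": 115,"dy": -3,"dz": 0,"wx": 0,"wy": 0,"wz": 3},
    {"dx": 150,"dy": -4,"dz": 0,"wx": 0,"wy": 0,"wz": 4},
    {"dx": 180,"dy": -5,"dz": 0,"wx": 0,"wy": 0,"wz": 5},
    {"dx": 202,"dy": -5,"dz": 0,"wx": 0,"wy": 0,"wz": 5.5},
    {"dx": 212,"dy": -5,"dz": 0,"wx": 0,"wy": 0,"wz": 5.5},
    {"dx": 216,"dy": -5,"dz": 0,"wx": 0,"wy": 0,"wz": 5.5},
    {"dx": 216,"dy": -5,"dz": 0,"wx": 0,"wy": 0,"wz": 5.5}
  ]
}}

```text
t: 5.58
eef_pos: [0.6715, 0.0789, 0.1525]
tool_rot: [-0.002, 0.654, 0.756, -0.001]
wrist_force: [0.6, -1.2, -2.5]
width: 0.0258
grasp_force: 29.9
```

Call:
{"method": "drive_tool", "body": {
  "motion": [
    {"dx": 0,"dy": 0,"dz": 0,"wx": 0,"wy": 0,"wz": 0},
    {"dx": 0,"dy": 0,"dz": 0,"wx": 0,"wy": 0,"wz": 0},
    {"dx": 0,"dy": 0,"dz": 0,"wx": 0,"wy": 0,"wz": 0}
  ]
}}

```text
t: 5.83
eef_pos: [0.6711, 0.0792, 0.1556]
tool_rot: [-0.0, 0.654, 0.756, -0.0]
wrist_force: [-0.2, 0.6, -1.7]
width: 0.0259
grasp_force: 29.9
```

Run:
```python
from h import *
o=manip.observe();print(o["t"],o["eef_pos"],o["tool_rot"])
im,d,c=snap("w4")
P=cloud(im,d,c)*1000;M=masks(im)
def comp(m,nm,n=4,mn=30):
    nl,L,st,_=cv2.connectedComponentsWithStats(m.astype(np.uint8))
    for i in np.argsort(-st[1:,4])[:n]+1:
        if st[i,4]>mn:q=P[L==i];print(nm,st[i],rect(q/1000),np.round(np.percentile(q[:,2],[5,50,95]),1))
comp(M["green"]&(P[...,2]>100),"plate")
comp(M["green"]&(P[...,2]>100)&(d>0)&(P[...,2]>np.percentile(P[M["green"]&(P[...,2]>100)][:,2],60)-3),"platetop")
comp((P[...,2]>125)&(P[...,2]<170)&(P[...,1]>90)&(P[...,1]<170)&~M["green"]&(abs(P[...,0]-660)<60),"bar")
comp(M["blue"]&(P[...,2]>97)&(P[...,0]>560),"post")
comp((P[...,2]>6)&(P[...,2]<15)&(P[...,0]>560)&(P[...,0]<760),"base",2)
for n in("scene","side"):
    im,d=manip.camera(n); cv2.imwrite(f"pics/{n}4.png",im); np.savez(f"pics/{n}4.npz",im=im,d=d)
```

```text
5.8333 [0.67114619 0.07920643 0.15559008] [-9.93854500e-05  6.54382699e-01  7.56163522e-01 -4.63679770e-05]
plate [ 227   55   89   23 1536] [array([655.7, 178.8]), array([31.5, 34.8]), np.float64(53.7)] [148.6 164.1 165.3]
platetop [ 227   55   89   17 1298] [array([654.1, 180.1]), array([39.9,  6.1]), np.float64(9.6)] [162.8 164.3 165.4]
bar [ 249   85   78  175 7452] [array([668.9, 130.5]), array([38.3, 85.1]), np.float64(10.1)] [159.1 161.7 165.1]
post [ 231   44   97   13 1108] [array([658.5, 178.5]), array([59.1, 45.3]), np.float64(8.5)] [ 98.4 102.5 104.6]
post [243 381  18  23 363] [array([664.4,  14.4]), array([ 14.5, 167.7]), np.float64(4.7)] [ 98.8 106.  108.1]
post [303 380  15  24 309] [array([699.7,  19.8]), array([ 11.6, 168. ]), np.float64(14.0)] [ 98.5 106.2 107.9]
post [302  95  24  12 250] [array([673.5, 167.4]), array([33.4, 10.3]), np.float64(24.5)] [ 97.7 102.6 104.6]
base [ 292   47   44  212 5295] [array([698.4, 122.7]), array([ 38.3, 200.7]), np.float64(8.5)] [10.  11.6 12.8]
base [ 223   48   34  201 3917] [array([631.3, 118.6]), array([ 28.2, 187.5]), np.float64(8.4)] [ 9.9 11.5 12.8]
```

View pics/w4.png

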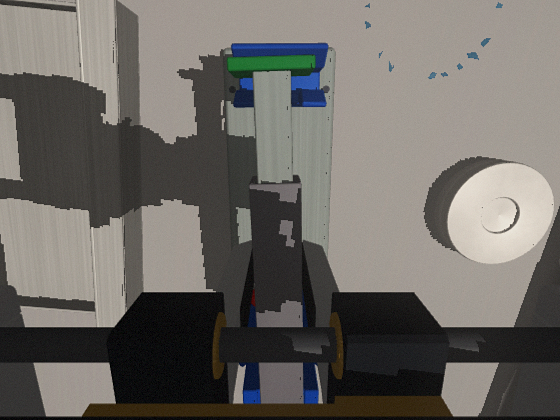

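The plate (227-315, 65) is over the end post's slot, about 4 mm off laterally and turned 1.3° from the stand. I'll correct both, go partway down and check again.

Call:
{"method": "drive_tool", "body": {
  "motion": [
    {"dx": 1,"dy": 0,"dz": -8,"wx": 0,"wy": 0,"wz": -0.7},
    {"dx": 2,"dy": -1,"dz": -18,"wx": 0,"wy": 0,"wz": -1.3},
    {"dx": 2,"dy": -1,"dz": -22,"wx": 0,"wy": 0,"wz": -1.3},
    {"dx": 2,"dy": -1,"dz": -22,"wx": 0,"wy": 0,"wz": -1.3},
    {"dx": 2,"dy": -1,"dz": -22,"wx": 0,"wy": 0,"wz": -1.3}
  ]
}}

```text
t: 6.4
eef_pos: [0.6734, 0.078, 0.132]
tool_rot: [-0.001, 0.663, 0.749, -0.001]
wrist_force: [-0.8, 0.2, -2.7]
width: 0.0255
grasp_force: 29.9
```

```bash
cat > m.py <<'E'
from h import *
import sys
def go(name,zp):
    o=manip.observe();print(o["t"],np.round(o["eef_pos"]*1000,1),"yaw",np.degrees(2*np.arctan2(o["tool_rot"][2],o["tool_rot"][1]))-90)
    im,d,c=snap(name);P=cloud(im,d,c)*1000;M=masks(im)
    a=np.radians(8.45);e=np.array([np.sin(a),-np.cos(a)]);n=np.array([np.cos(a),np.sin(a)])
    def rep(m,nm):
        q=P[m]; s=q[:,:2]@e; l=q[:,:2]@n
        print(nm,m.sum(),"e",np.round(np.percentile(s,[1,50,99]),1),"n",np.round(np.percentile(l,[1,50,99]),1),"mid n",round((np.percentile(l,1)+np.percentile(l,99))/2,1),"z",np.round(np.median(q[:,2]),1))
    g=M["green"]&(abs(P[...,2]-zp)<3)&(P[...,0]>600); rep(g,"plate"); print(rect(P[g]/1000))
    b=M["blue"]&(P[...,2]>99)&(P[...,2]<107)&(P[...,0]>580)&(P[...,1]>130)
    s=P[...,:2]@e
    rep(b&(s<-85),"outer"); rep(b&(s>-76),"inner")
    bb=(abs(P[...,2]-11.5)<3)&(P[...,0]>560)&(P[...,0]<760)&(P[...,1]>0)&(P[...,1]<190); rep(bb,"base")
    t=(abs(P[...,2]-zp)<4)&(P[...,1]>130)&(P[...,1]<172)&(abs(P[...,0]-665)<25)&~M["green"]
    t2=(abs(P[...,2]-zp)<4)&(P[...,1]>90)&(P[...,1]<118)&(abs(P[...,0]-668)<25)
    for t,k in((t2,"sleeve"),):
        if t.sum()>20: rep(t,k)
E
python3 - <<'E'
from m import *
go("w5",141.5)
E
```

```text
6.4 [673.4  78.  132. ] yaw 6.938680320586826
plate 1288 e [-83.4 -80.4 -77.6] n [658.8 678.1 697.4] mid n 678.1 z 141.3
[array([658.9, 179.3]), array([39.8,  6.1]), np.float64(8.4)]
outer 1421 e [-102.5  -99.3  -96.5] n [649.2 678.1 706.7] mid n 678.0 z 103.1
inner 553 e [-71.9 -68.3 -65.6] n [648.8 693.  707.1] mid n 678.0 z 103.3
base 10092 e [-92.5 -21.1  61.9] n [629.2 695.1 727.2] mid n 678.2 z 12.2
sleeve 2725 e [-19.   -4.7  12.1] n [665.6 678.5 695.4] mid n 680.5 z 141.3
```

Laterally the plate is centred (678.1 against 678.0), and the angles match at 8.4°. Along the bar it needs to move about 3.5 mm toward +y.

Call:
{"method": "drive_tool", "body": {
  "motion": [
    {"dx": -0.5,"dy": 3.5,"dz": 0,"wx": 0,"wy": 0,"wz": 0},
    {"dx": -0.5,"dy": 3.5,"dz": -5,"wx": 0,"wy": 0,"wz": 0},
    {"dx": -0.5,"dy": 3.5,"dz": -13,"wx": 0,"wy": 0,"wz": 0},
    {"dx": -0.5,"dy": 3.5,"dz": -20,"wx": 0,"wy": 0,"wz": 0},
    {"dx": -0.5,"dy": 3.5,"dz": -26,"wx": 0,"wy": 0,"wz": 0},
    {"dx": -0.5,"dy": 3.5,"dz": -28,"wx": 0,"wy": 0,"wz": 0},
    {"dx": -0.5,"dy": 3.5,"dz": -28,"wx": 0,"wy": 0,"wz": 0}
  ]
}}

```text
t: 7.03
eef_pos: [0.6726, 0.0815, 0.1037]
tool_rot: [-0.001, 0.663, 0.749, -0.001]
wrist_force: [0.2, 0.5, -2.0]
width: 0.0257
grasp_force: 29.9
```

Run:
```python
from m import *
go("w6",113.5)
```

```text
7.0333 [672.6  81.5 103.7] yaw 6.9395145957575295
plate 1282 e [-86.9 -83.9 -81.1] n [658.5 677.9 697.2] mid n 677.8 z 112.9
[array([658.1, 182.7]), array([40. ,  6.1]), np.float64(8.4)]
outer 2011 e [-102.5  -99.3  -96.3] n [649.  678.  706.5] mid n 677.7 z 103.2
inner 784 e [-71.8 -68.4 -65.6] n [648.8 663.9 706.7] mid n 677.8 z 103.5
base 11750 e [-92.5 -23.8  60.2] n [629.2 694.1 727.1] mid n 678.2 z 12.2
sleeve 2733 e [-19.   -4.4  10.3] n [665.4 678.6 696.7] mid n 681.0 z 113.0
```

View pics/w6.png

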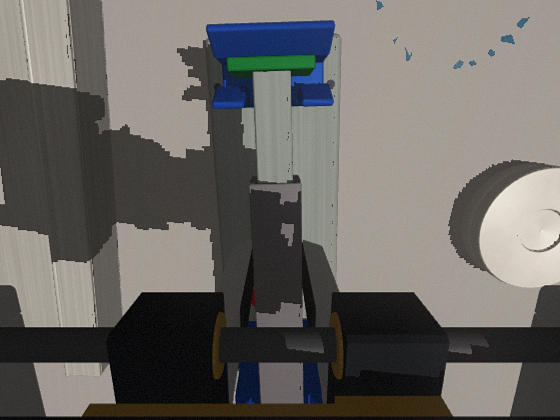

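The plate (228-315, 64) is centred between the two cheeks, and the tube lines up with the notch. I'll lower it slowly.

Call:
{"method": "drive_tool", "body": {
  "motion": [
    {"dx": 0,"dy": 0,"dz": -5,"wx": 0,"wy": 0,"wz": 0},
    {"dx": 0,"dy": 0,"dz": -10,"wx": 0,"wy": 0,"wz": 0},
    {"dx": 0,"dy": 0,"dz": -15,"wx": 0,"wy": 0,"wz": 0},
    {"dx": 0,"dy": 0,"dz": -19,"wx": 0,"wy": 0,"wz": 0},
    {"dx": 0,"dy": 0,"dz": -22,"wx": 0,"wy": 0,"wz": 0},
    {"dx": 0,"dy": 0,"dz": -22,"wx": 0,"wy": 0,"wz": 0},
    {"dx": 0,"dy": 0,"dz": -22,"wx": 0,"wy": 0,"wz": 0}
  ]
}}

```text
t: 7.67
eef_pos: [0.6733, 0.0816, 0.083]
tool_rot: [-0.0, 0.663, 0.749, -0.0]
wrist_force: [0.4, -0.1, -2.9]
width: 0.026
grasp_force: 29.9
```

Call:
{"method": "drive_tool", "body": {
  "motion": [
    {"dx": 0,"dy": 0,"dz": -1,"wx": 0,"wy": 0,"wz": 0},
    {"dx": 0,"dy": 0,"dz": -1.5,"wx": 0,"wy": 0,"wz": 0},
    {"dx": 0,"dy": 0,"dz": -1.5,"wx": 0,"wy": 0,"wz": 0},
    {"dx": 0,"dy": 0,"dz": -1.5,"wx": 0,"wy": 0,"wz": 0}
  ]
}}

```text
t: 8.0
eef_pos: [0.6736, 0.0816, 0.0821]
tool_rot: [0.0, 0.663, 0.749, 0.0]
wrist_force: [0.2, 0.5, -1.9]
width: 0.0256
grasp_force: 29.9
```

Call:
{"method": "drive_tool", "body": {
  "motion": [
    {"dx": 0,"dy": 0,"dz": -1,"wx": 0,"wy": 0,"wz": 0},
    {"dx": 0,"dy": 0,"dz": -1,"wx": 0,"wy": 0,"wz": 0},
    {"dx": 0,"dy": 0,"dz": -1,"wx": 0,"wy": 0,"wz": 0}
  ]
}}

```text
t: 8.25
eef_pos: [0.6736, 0.0815, 0.081]
tool_rot: [0.0, 0.663, 0.749, 0.0]
wrist_force: [0.5, -0.3, -2.6]
width: 0.0259
grasp_force: 29.9
```

Call:
{"method": "drive_tool", "body": {
  "motion": [
    {"dx": 0,"dy": 0,"dz": -1,"wx": 0,"wy": 0,"wz": 0},
    {"dx": 0,"dy": 0,"dz": -1,"wx": 0,"wy": 0,"wz": 0},
    {"dx": 0,"dy": 0,"dz": -1,"wx": 0,"wy": 0,"wz": 0}
  ]
}}

```text
t: 8.5
eef_pos: [0.6736, 0.0816, 0.0809]
tool_rot: [0.0, 0.663, 0.749, 0.0]
wrist_force: [-1.9, -0.6, 3.1]
width: 0.0256
grasp_force: 29.9
```

Call:
{"method": "drive_tool", "body": {
  "hand": 56,
  "motion": [
    {"dx": 0,"dy": 0,"dz": 0,"wx": 0,"wy": 0,"wz": 0},
    {"dx": 0,"dy": 0,"dz": 0,"wx": 0,"wy": 0,"wz": 0},
    {"dx": 0,"dy": 0,"dz": 0,"wx": 0,"wy": 0,"wz": 0},
    {"dx": 0,"dy": 0,"dz": 0,"wx": 0,"wy": 0,"wz": 0},
    {"dx": 0,"dy": 0,"dz": 0,"wx": 0,"wy": 0,"wz": 0},
    {"dx": 0,"dy": 0,"dz": 0,"wx": 0,"wy": 0,"wz": 0}
  ]
}}

```text
t: 9.0
eef_pos: [0.6735, 0.0816, 0.0798]
tool_rot: [0.0, 0.663, 0.749, 0.0]
wrist_force: [0.7, -0.8, -0.4]
width: 0.0559
grasp_force: 0.0
```

Call:
{"method": "drive_tool", "body": {
  "motion": [
    {"dx": 0,"dy": 0,"dz": 40,"wx": 0,"wy": 0,"wz": 0},
    {"dx": 0,"dy": 0,"dz": 80,"wx": 0,"wy": 0,"wz": 0},
    {"dx": 0,"dy": 0,"dz": 100,"wx": 0,"wy": 0,"wz": 0},
    {"dx": 7,"dy": -45,"dz": 100,"wx": 0,"wy": 0,"wz": 0},
    {"dx": 7,"dy": -45,"dz": 100,"wx": 0,"wy": 0,"wz": 0},
    {"dx": 7,"dy": -45,"dz": 100,"wx": 0,"wy": 0,"wz": 0}
  ]
}}

```text
t: 9.5
eef_pos: [0.6809, 0.0343, 0.1802]
tool_rot: [0.0, 0.664, 0.748, 0.0]
wrist_force: [0.8, 0.1, -0.6]
width: 0.0556
grasp_force: 0.0
```

Run:
```python
from m import *
go("w7",89)
im,d,c=load("w7");P=cloud(im,d,c)*1000;M=masks(im)
a=np.radians(8.45);e=np.array([np.sin(a),-np.cos(a)]);n=np.array([np.cos(a),np.sin(a)])
m=M["red"]&(P[...,0]>600)&(P[...,2]>40)&(d>0);q=P[m]
print("red",len(q),"e",np.percentile(q[:,:2]@e,[2,50,98]).round(1),"n",np.percentile(q[:,:2]@n,[2,50,98]).round(1),"z",np.percentile(q[:,2],[2,50,98]).round(1))
s=P[...,:2]@e;l=P[...,:2]@n
for lo,hi in((-70,-35),(-25,20),(20,60),(60,110),(128,160)):
    m=(s>lo)&(s<hi)&(abs(P[...,2]-88)<6)&(abs(l-678)<22)&~M["blue"]
    if m.sum()>20:
        x=l[m];print(lo,hi,m.sum(),np.percentile(x,[1,50,99]).round(1),"z",np.median(P[m][:,2]).round(1))
```

```text
9.5 [680.9  34.3 180.2] yaw 6.755632135671647
plate 567 e [-88.7 -85.4 -82.6] n [658.  677.6 697.3] mid n 677.6 z 88.5
[array([657.6, 184.4]), array([39.6,  6.8]), np.float64(8.2)]Traceback (most recent call last):
  File "<stdin>", line 2, in <module>
  File "m.py", line 13, in go
    rep(b&(s<-85),"outer"); rep(b&(s>-76),"inner")
    ~~~^^^^^^^^^^^^^^^^^^^
  File "m.py", line 9, in rep
    print(nm,m.sum(),"e",np.round(np.percentile(s,[1,50,99]),1),"n",np.round(np.percentile(l,[1,50,99]),1),"mid n",round((np.percentile(l,1)+np.percentile(l,99))/2,1),"z",np.round(np.median(q[:,2]),1))
                                  ~~~~~~~~~~~~~^^^^^^^^^^^^^
    return _quantile_unchecked(
        a, q, axis, out, overwrite_input, method, keepdims, weights)
    return _ureduce(a,
                    func=_quantile_ureduce_func,
    ...<5 lines>...
                    overwrite_input=overwrite_input,
                    method=method)
    r = func(a, **kwargs)
    result = _quantile(arr,
                       quantiles=q,
    ...<2 lines>...
                       out=out,
                       weights=wgt)
    slices_having_nans = np.isnan(arr[-1, ...])
                                  ~~~^^^^^^^^^
IndexError: index -1 is out of bounds for axis 0 with size 0
```

View pics/w7.png

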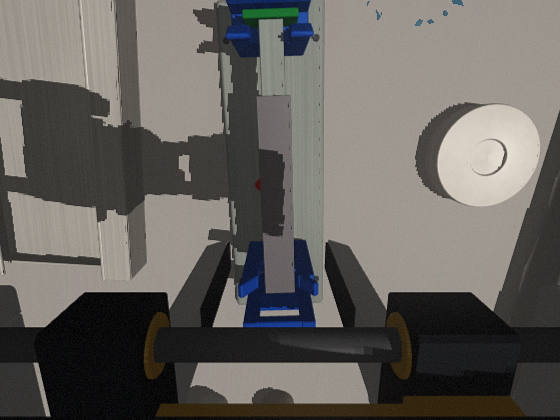

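The bar lies on the stand: plate in the slot (270,14), button showing at (258,184), and the sleeve's end in the saddle near (280,285).

```bash
cat > b.py <<'E'
from h import *
def go(name):
    im,d,c=load(name);P=cloud(im,d,c)*1000;M=masks(im)
    a=np.radians(8.45);e=np.array([np.sin(a),-np.cos(a)]);n=np.array([np.cos(a),np.sin(a)])
    s=P[...,:2]@e;l=P[...,:2]@n
    p3=lambda x:np.percentile(x,[1,50,99]).round(1)
    m=M["red"]&(P[...,0]>600)&(P[...,2]>40)&(d>0)&(abs(l-665)<30)
    if m.sum():print("red",m.sum(),p3(s[m]),p3(l[m]),p3(P[m][:,2]))
    m=M["green"]&(abs(P[...,2]-88.5)<5)&(abs(l-678)<30)
    if m.sum():print("plate",m.sum(),p3(s[m]),p3(l[m]))
    t=(abs(P[...,2]-89)<5)&(abs(l-678)<24)&~M["blue"]&~M["green"]&(d>0)
    for lo in range(-80,180,20):
        m=t&(s>lo)&(s<lo+20)
        if m.sum()>20:print(lo,m.sum(),p3(s[m]),p3(l[m]),"z",np.median(P[m][:,2]).round(1))
E
python3 -c "
import b;b.go('w7')"
```

```text
red 40 [34.3 38.4 42.8] [660.4 663.1 664.6] [75.3 78.9 81.4]
plate 591 [-88.7 -85.3 -82.5] [658.  677.6 697.3]
-80 620 [-79.8 -70.1 -60.1] [669.2 677.9 690.9] z 84.8
-60 584 [-59.8 -50.1 -40.2] [669.2 677.9 686.6] z 84.8
-40 760 [-39.8 -28.  -20.1] [665.6 678.  690.6] z 88.1
-20 914 [-19.8 -10.1  -0.2] [665.4 678.1 690.9] z 88.6
0 858 [ 0.2  9.8 19.8] [665.4 678.1 690.7] z 88.5
20 812 [20.2 30.1 39.8] [665.6 678.2 691.1] z 88.5
40 759 [40.3 49.9 59.8] [665.7 678.4 690.9] z 88.5
60 717 [60.2 69.9 79.8] [665.8 678.7 691.3] z 88.5
80 677 [80.2 89.8 99.9] [665.8 678.4 691. ] z 88.6
100 644 [100.3 110.2 119.8] [665.8 678.7 696.4] z 88.4
120 422 [120.2 126.8 133.7] [665.9 678.8 691.3] z 88.4
```

Run:
```python
from h import *
im,d,c=load("w7");P=cloud(im,d,c)*1000
a=np.radians(6.8);e=np.array([np.sin(a),-np.cos(a)]);n=np.array([np.cos(a),np.sin(a)])
t=np.array([680.9,34.3])
s=(P[...,:2]-t)@e;l=(P[...,:2]-t)@n;z=P[...,2]-180.2
for sg in(-1,1):
  for z0 in(-20,-15,-10,0,10,20):
    m=(abs(l*sg-35)<15)&(abs(s)<30)&(z>z0)&(z<z0+5)&(d>0)
    if m.sum()>5:print(sg,z0,m.sum(),np.percentile(s[m],[2,50,98]).round(1),np.percentile(l[m],[2,50,98]).round(1))
```

```text
-1 -15 43 [-11.8  -8.1   5. ] [-32.7 -28.1 -27.9]
-1 -10 88 [-12.  -11.    4.9] [-37.7 -29.6 -27.9]
-1 0 122 [-11.9 -11.3   5. ] [-39.5 -30.  -27.9]
-1 10 142 [-12.1 -11.3   5. ] [-39.4 -30.5 -27.9]
-1 20 172 [-12.1 -11.3   4.9] [-39.6 -31.  -27.8]
1 -15 39 [-11.9  -6.    4.7] [27.8 28.1 32.7]
1 -10 93 [-12.  -10.4   5.2] [27.8 29.4 37. ]
1 0 122 [-12.  -11.    4.7] [27.8 30.  39.3]
1 10 151 [-12.  -11.2   5.4] [27.8 30.1 39.5]
1 20 180 [-12.1 -11.2   4.7] [27.8 30.2 39.4]
```

Call:
{"method": "drive_tool", "body": {
  "motion": [
    {"dx": -3.5,"dy": 19,"dz": -60,"wx": 0,"wy": 0,"wz": 0},
    {"dx": -3.5,"dy": 19,"dz": -60,"wx": 0,"wy": 0,"wz": 0},
    {"dx": -3.5,"dy": 19,"dz": -60,"wx": 0,"wy": 0,"wz": 0},
    {"dx": -3.5,"dy": 19,"dz": -60,"wx": 0,"wy": 0,"wz": 0},
    {"dx": -3.5,"dy": 19,"dz": -60,"wx": 0,"wy": 0,"wz": 0},
    {"dx": -3.5,"dy": 19,"dz": -60,"wx": 0,"wy": 0,"wz": 0}
  ]
}}

```text
t: 10.05
eef_pos: [0.6783, 0.0556, 0.1224]
tool_rot: [0.002, 0.663, 0.749, 0.001]
wrist_force: [0.0, -0.4, -0.1]
width: 0.0561
grasp_force: 0.0
```

Run:
```python
from h import *
import b
o=manip.observe();print(o["t"],o["eef_pos"],o["tool_rot"].round(4),np.abs(o["joint_vel"]).max())
im,d,c=snap("w8");b.go("w8");P=cloud(im,d,c)*1000
a=np.radians(8.45);e=np.array([np.sin(a),-np.cos(a)]);n=np.array([np.cos(a),np.sin(a)])
t=o["eef_pos"]*1000
s=P[...,:2]@e;l=P[...,:2]@n;z=P[...,2]-t[2];print("tcp",t[:2]@e,t[:2]@n)
for sg in(-1,1):
  for z0 in(-10,0,10):
    m=(abs((l-t[:2]@n)*sg-35)<15)&(abs(s-t[:2]@e)<30)&(z>z0)&(z<z0+5)&(d>0)
    if m.sum()>5:print(sg,z0,m.sum(),np.percentile(s[m],[2,50,98]).round(1),np.percentile(l[m],[2,50,98]).round(1))
```

```text
10.05 [0.67828168 0.05559929 0.12240901] [0.0016 0.6629 0.7487 0.0014] 0.006235512773468223
red 56 [36.  39.9 45.2] [661.  663.5 665.3] [77.4 79.7 85.4]
plate 954 [-86.8 -83.5 -80.9] [659.  678.4 697.6]
-80 1181 [-79.8 -70.3 -60.2] [669.6 678.6 687.5] z 85.5
-60 1079 [-59.7 -50.2 -40.2] [669.8 678.7 687.3] z 85.5
-40 1240 [-39.7 -28.4 -20.2] [666.2 678.5 691.4] z 88.5
-20 1396 [-19.8 -10.2  -0.2] [665.9 678.6 691.2] z 89.5
0 1288 [ 0.2  9.8 19.7] [666.1 678.8 691.5] z 89.5
20 1201 [20.2 29.8 39.9] [666.  678.7 691.3] z 89.5
40 1115 [40.2 49.9 59.8] [666.2 678.9 691.6] z 89.5
60 1027 [60.2 69.9 79.8] [666.1 678.7 691.4] z 89.5
80 961 [80.3 90.  99.8] [666.  678.8 691.3] z 89.5
100 355 [100.2 103.9 107.8] [666.4 679.2 691.8] z 89.5
tcp 44.67523640474217 679.088683132166
-1 -10 89 [33.5 35.4 50.6] [643.6 650.7 651.8]
-1 0 126 [33.4 34.1 49.7] [640.6 648.8 651.7]
-1 10 142 [33.4 34.1 49.4] [640.3 649.2 651.8]
1 -10 81 [35.2 36.8 52.3] [707.3 708.9 716.4]
1 0 118 [35.2 36.  51.4] [707.3 710.7 719.1]
1 10 139 [35.3 36.1 52.1] [707.3 710.3 718.9]
```

Call:
{"method": "drive_tool", "body": {
  "motion": [
    {"dx": -0.9,"dy": 1.4,"dz": -10,"wx": 0,"wy": 0,"wz": 1.5},
    {"dx": -0.9,"dy": 1.4,"dz": -30,"wx": 0,"wy": 0,"wz": 1.5},
    {"dx": -0.9,"dy": 1.4,"dz": -45,"wx": 0,"wy": 0,"wz": 1.5},
    {"dx": -0.9,"dy": 1.4,"dz": -50,"wx": 0,"wy": 0,"wz": 1.5},
    {"dx": -0.9,"dy": 1.4,"dz": -50,"wx": 0,"wy": 0,"wz": 1.5},
    {"dx": -0.9,"dy": 1.4,"dz": -50,"wx": 0,"wy": 0,"wz": 1.5},
    {"dx": -0.9,"dy": 1.4,"dz": -50,"wx": 0,"wy": 0,"wz": 1.5}
  ]
}}

```text
t: 10.68
eef_pos: [0.677, 0.0569, 0.0714]
tool_rot: [0.001, 0.653, 0.757, 0.001]
wrist_force: [0.3, 0.3, -0.1]
width: 0.0563
grasp_force: 0.0
```

Call:
{"method": "drive_tool", "body": {
  "hand": 15,
  "motion": [
    {"dx": 0,"dy": 0,"dz": 0,"wx": 0,"wy": 0,"wz": 0},
    {"dx": 0,"dy": 0,"dz": 0,"wx": 0,"wy": 0,"wz": 0},
    {"dx": 0,"dy": 0,"dz": 0,"wx": 0,"wy": 0,"wz": 0},
    {"dx": 0,"dy": 0,"dz": 0,"wx": 0,"wy": 0,"wz": 0},
    {"dx": 0,"dy": 0,"dz": 0,"wx": 0,"wy": 0,"wz": 0},
    {"dx": 0,"dy": 0,"dz": 0,"wx": 0,"wy": 0,"wz": 0},
    {"dx": 0,"dy": 0,"dz": 0,"wx": 0,"wy": 0,"wz": 0}
  ]
}}

```text
t: 11.27
eef_pos: [0.6764, 0.0569, 0.0703]
tool_rot: [0.0, 0.653, 0.757, 0.0]
wrist_force: [1.1, -0.1, 1.4]
width: 0.0258
grasp_force: 30.0
```

Call:
{"method": "drive_tool", "body": {
  "motion": [
    {"dx": 0.3,"dy": -2,"dz": 0,"wx": 0,"wy": 0,"wz": 0},
    {"dx": 0.6,"dy": -4,"dz": 0,"wx": 0,"wy": 0,"wz": 0},
    {"dx": 0.9,"dy": -6,"dz": 0,"wx": 0,"wy": 0,"wz": 0}
  ]
}}

```text
t: 11.52
eef_pos: [0.677, 0.0527, 0.0703]
tool_rot: [-0.001, 0.653, 0.758, 0.001]
wrist_force: [-2.3, 7.2, 3.3]
width: 0.0256
grasp_force: 30.0
```

Call:
{"method": "drive_tool", "body": {
  "motion": [
    {"dx": 0.3,"dy": -2,"dz": 0,"wx": 0,"wy": 0,"wz": 0},
    {"dx": 0.6,"dy": -4,"dz": 0,"wx": 0,"wy": 0,"wz": 0},
    {"dx": 0.9,"dy": -6,"dz": 0,"wx": 0,"wy": 0,"wz": 0}
  ]
}}

```text
t: 11.77
eef_pos: [0.6776, 0.0486, 0.0703]
tool_rot: [-0.002, 0.653, 0.758, 0.002]
wrist_force: [-2.0, 12.5, 2.8]
width: 0.0258
grasp_force: 30.0
```

Call:
{"method": "drive_tool", "body": {
  "motion": [
    {"dx": 0.4,"dy": -3,"dz": 0,"wx": 0,"wy": 0,"wz": 0},
    {"dx": 0.9,"dy": -6,"dz": 0,"wx": 0,"wy": 0,"wz": 0},
    {"dx": 0.9,"dy": -6,"dz": 0,"wx": 0,"wy": 0,"wz": 0}
  ]
}}

```text
t: 12.02
eef_pos: [0.678, 0.0469, 0.0703]
tool_rot: [-0.005, 0.652, 0.758, 0.005]
wrist_force: [-2.9, 18.4, 4.4]
width: 0.0259
grasp_force: 30.0
```

```bash
cat > k.py <<'E'
from h import *
def go(name,show=True):
    o=manip.observe();t=o["eef_pos"]*1000
    im,d,c=snap(name);P=cloud(im,d,c)*1000;M=masks(im)
    a=np.radians(8.45);e=np.array([np.sin(a),-np.cos(a)]);n=np.array([np.cos(a),np.sin(a)])
    s=P[...,:2]@e;l=P[...,:2]@n;z=P[...,2]
    print("t",o["t"],"tcp",t.round(1),(t[:2]@e).round(1),"F",o["wrist_force"].round(1),o["wrist_torque"].round(2),"rot",o["tool_rot"].round(4),"w",o["width"])
    m=M["green"]&(abs(z-88.5)<7)&(abs(l-678)<30)
    print("plate",np.percentile(s[m],[1,50,99]).round(1),np.percentile(z[m],50).round(1),np.percentile(l[m],[1,99]).round(1))
    # top profile along the axis
    for x in range(-78,40,3):
        q=(abs(s-x)<1.5)&(abs(l-678.5)<6)&(z>60)&(z<110)
        if q.sum()>3:print(x,np.median(z[q]).round(1),end="; ")
    print()
    b=M["blue"]&(abs(z-103)<3.5)&(P[...,1]>130)&(P[...,0]>580)
    for k,g in(("outer",b&(s<-84)),("inner",b&(s>-80))):
        if g.sum()>5:print(k,np.percentile(s[g],[1,99]).round(1),np.percentile(l[g],[1,99]).round(1))
    r=M["red"]&(z>60)&(abs(l-665)<30)&(d>0)
    if r.sum()>2:print("red",r.sum(),np.percentile(s[r],[1,50,99]).round(1),np.percentile(l[r],[1,50,99]).round(1))
    for sg in(-1,1):
        m=(abs((l-t[:2]@n)*sg-22)<14)&(abs(s-t[:2]@e)<22)&(z>t[2]+22)&(z<t[2]+32)&(d>0)
        if m.sum()>5:print("pad",sg,m.sum(),np.percentile(s[m],[2,98]).round(1),np.percentile(l[m],[2,98]).round(1))
E
python3 -c "
import k;k.go('w9')"
```

```text
t 12.0167 tcp [678.   46.9  70.3] 53.2 F [-2.9 18.4  4.4] [ 2.86  0.3  -0.07] rot [-0.0051  0.6518  0.7584  0.0049] w 0.02591672361285634Traceback (most recent call last):
  File "<string>", line 2, in <module>
    import k;k.go('w9')
             ~~~~^^^^^^
  File "k.py", line 9, in go
    print("plate",np.percentile(s[m],[1,50,99]).round(1),np.percentile(z[m],50).round(1),np.percentile(l[m],[1,99]).round(1))
                  ~~~~~~~~~~~~~^^^^^^^^^^^^^^^^
    return _quantile_unchecked(
        a, q, axis, out, overwrite_input, method, keepdims, weights)
    return _ureduce(a,
                    func=_quantile_ureduce_func,
    ...<5 lines>...
                    overwrite_input=overwrite_input,
                    method=method)
    r = func(a, **kwargs)
    result = _quantile(arr,
                       quantiles=q,
    ...<2 lines>...
                       out=out,
                       weights=wgt)
    slices_having_nans = np.isnan(arr[-1, ...])
                                  ~~~^^^^^^^^^
IndexError: index -1 is out of bounds for axis 0 with size 0
```

View pics/w9.png

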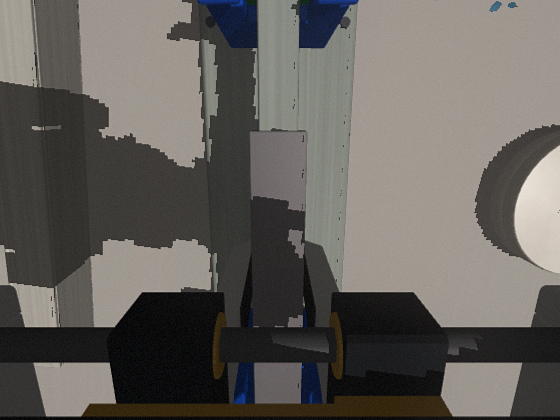

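```bash
sed -i 's/^    print("plate"/    if m.sum():print("plate",m.sum()/; s/(abs(z-88.5)<7)&(abs(l-678)<30)/(z>60)\&(abs(l-678)<30)/' k.py
sed -i 's/def go(name,show=True):/def go(name,old=None):/; s/^    im,d,c=snap(name);/    im,d,c=load(name) if old else snap(name);/' k.py
python3 -c "
import k;k.go('w9',1)"
python3 - <<'E'
from h import *
for n in("w8","w9"):
    im,d,c=load(n);P=cloud(im,d,c)*1000
    a=np.radians(8.45);e=np.array([np.sin(a),-np.cos(a)]);s=P[...,:2]@e;l=P[...,:2]@[np.cos(a),np.sin(a)];z=P[...,2]
    # sleeve rear edge on the side strips beyond the tube (|l| 10.5-12)
    q=(abs(abs(l-678.7)-11)<1.2)&(z>84)&(z<96)&(s>-60)&(s<20); print(n,"sleeve rear",np.percentile(s[q],[0,1,3]).round(1))
    M=masks(im);b=M["blue"]&(s>-80)&(s<-50)&(abs(z-80)<30);print("inner cheek face",np.percentile(s[b],[97,99,100]).round(1))
E
```

```text
t 12.0667 tcp [677.9  46.9  70.3] 53.2 F [-2.7 17.2  3.7] [ 2.78  0.34 -0.05] rot [-0.0049  0.6517  0.7584  0.0047] w 0.025905518520308233
plate 23 [-77.8 -77.4 -77.1] 67.2 [664.4 691.6]
-72 85.2; -69 85.3; -66 85.2; -63 85.2; -60 85.4; -57 85.3; -54 85.3; -51 85.3; -48 85.4; -45 85.3; -42 85.5; -39 85.4; -36 85.5; -33 85.3; -30 85.3; -27 85.4; -24 85.4; -21 85.4; -18 89.3; -15 89.3; -12 89.4; -9 89.3; -6 89.4; -3 89.4; 0 89.4; 3 89.4; 6 89.3; 9 89.4; 12 89.4; 15 89.3; 18 89.3; 21 89.3; 24 89.4; 27 89.4; 30 89.4; 33 89.4; 36 89.5; 39 89.4; 
inner [-66.7 -65.2] [648.6 706.3]
pad -1 317 [43.1 59.8] [653.1 665. ]
pad 1 308 [42.9 59.2] [690.6 702.4]
w8 sleeve rear [-29.  -29.  -27.8]
inner cheek face [-65.7 -65.5 -65.2]
w9 sleeve rear [-59.8 -55.1 -26.8]
inner cheek face [-65.7 -65.4 -65. ]
```

Call:
{"method": "drive_tool", "body": {
  "motion": [
    {"dx": 0.3,"dy": -2,"dz": 0,"wx": 0,"wy": 0,"wz": 0},
    {"dx": 0.6,"dy": -4,"dz": 0,"wx": 0,"wy": 0,"wz": 0},
    {"dx": 0.6,"dy": -4,"dz": 0,"wx": 0,"wy": 0,"wz": 0}
  ]
}}

```text
t: 12.32
eef_pos: [0.678, 0.0461, 0.0703]
tool_rot: [-0.007, 0.651, 0.759, 0.006]
wrist_force: [-3.7, 22.9, 5.0]
width: 0.0255
grasp_force: 30.0
```

Call:
{"method": "drive_tool", "body": {
  "motion": [
    {"dx": -0.9,"dy": 6,"dz": 0,"wx": 0,"wy": 0,"wz": 0},
    {"dx": -1.7,"dy": 12,"dz": 0,"wx": 0,"wy": 0,"wz": 0},
    {"dx": -2.4,"dy": 17,"dz": 0,"wx": 0,"wy": 0,"wz": 0},
    {"dx": -2.7,"dy": 19,"dz": 0,"wx": 0,"wy": 0,"wz": 0},
    {"dx": -2.7,"dy": 19,"dz": 0,"wx": 0,"wy": 0,"wz": 0},
    {"dx": -2.7,"dy": 19,"dz": 0,"wx": 0,"wy": 0,"wz": 0}
  ]
}}

```text
t: 12.82
eef_pos: [0.677, 0.053, 0.0702]
tool_rot: [0.0, 0.653, 0.757, 0.0]
wrist_force: [1.1, -2.4, 3.2]
width: 0.026
grasp_force: 30.0
```

```bash
python3 -c "
import k;k.go('w10')"
```

```text
t 12.8167 tcp [677.   53.   70.2] 47.1 F [ 1.1 -2.4  3.2] [ 0.   -0.11  0.05] rot [5.000e-04 6.535e-01 7.569e-01 0.000e+00] w 0.026002484425323182
plate 89 [-82.5 -82.  -81.6] 69.0 [661.8 693.1]
-78 85.3; -75 85.3; -72 85.4; -69 85.3; -66 85.4; -63 85.5; -60 85.4; -57 85.4; -54 85.5; -51 85.4; -48 85.4; -45 85.4; -42 85.4; -39 85.4; -36 85.2; -33 85.4; -30 85.4; -27 85.5; -24 89.4; -21 89.4; -18 89.4; -15 89.4; -12 89.2; -9 89.4; -6 89.5; -3 89.5; 0 89.3; 3 89.4; 6 89.4; 9 89.3; 12 89.3; 15 89.4; 18 89.4; 21 89.3; 24 89.4; 27 89.4; 30 89.4; 33 89.4; 36 89.3; 39 89.5; 
inner [-71.  -65.4] [648.4 706.4]
pad -1 306 [36.5 53.2] [653.1 665. ]
pad 1 317 [36.5 53.2] [690.6 702.4]
```

Call:
{"method": "drive_tool", "body": {
  "motion": [
    {"dx": -0.4,"dy": 3,"dz": 0,"wx": 0,"wy": 0,"wz": 0},
    {"dx": -0.9,"dy": 6,"dz": 0,"wx": 0,"wy": 0,"wz": 0},
    {"dx": -1.2,"dy": 8,"dz": 0,"wx": 0,"wy": 0,"wz": 0},
    {"dx": -1.2,"dy": 8,"dz": 0,"wx": 0,"wy": 0,"wz": 0},
    {"dx": -1.2,"dy": 8,"dz": 0,"wx": 0,"wy": 0,"wz": 0}
  ]
}}

```text
t: 13.28
eef_pos: [0.6758, 0.0616, 0.0702]
tool_rot: [0.001, 0.653, 0.757, -0.0]
wrist_force: [1.1, -5.0, 3.0]
width: 0.0258
grasp_force: 30.0
```

```bash
python3 -c "
import k;k.go('w11')"
```

```text
t 13.2833 tcp [675.8  61.6  70.2] 38.4 F [ 1.1 -5.   3. ] [-0.59 -0.2  -0.08] rot [ 6.000e-04  6.533e-01  7.571e-01 -0.000e+00] w 0.0258106874593173
plate 938 [-85.5 -84.8 -84.2] 84.6 [659.1 697.2]
-78 85.4; -75 85.3; -72 85.4; -69 85.4; -66 85.4; -63 85.5; -60 85.4; -57 85.4; -54 85.4; -51 85.4; -48 85.4; -45 85.3; -42 85.4; -39 85.4; -36 85.5; -33 89.3; -30 89.3; -27 89.3; -24 89.3; -21 89.3; -18 89.4; -15 89.5; -12 89.3; -9 89.5; -6 89.3; -3 89.4; 0 89.4; 3 89.3; 6 89.4; 9 89.3; 12 89.3; 15 89.3; 18 89.4; 21 89.5; 24 89.4; 27 89.3; 30 89.5; 33 89.5; 36 89.4; 39 89.3; 
inner [-71.  -65.5] [648.3 706.5]
pad -1 313 [27.8 44.6] [653.2 665. ]
pad 1 307 [27.8 44. ] [690.6 702.5]
```

Call:
{"method": "drive_tool", "body": {
  "hand": 45,
  "motion": [
    {"dx": 0,"dy": 0,"dz": 0,"wx": 0,"wy": 0,"wz": 0},
    {"dx": 0,"dy": 0,"dz": 0,"wx": 0,"wy": 0,"wz": 0},
    {"dx": 0,"dy": 0,"dz": 0,"wx": 0,"wy": 0,"wz": 0},
    {"dx": -0.2,"dy": 1.5,"dz": 0,"wx": 0,"wy": 0,"wz": 0},
    {"dx": -0.2,"dy": 1.5,"dz": 0,"wx": 0,"wy": 0,"wz": 0},
    {"dx": -0.2,"dy": 1.5,"dz": 0,"wx": 0,"wy": 0,"wz": 0}
  ]
}}

```text
t: 13.83
eef_pos: [0.675, 0.0641, 0.0695]
tool_rot: [-0.0, 0.653, 0.757, 0.0]
wrist_force: [-0.3, -0.8, 0.5]
width: 0.0448
grasp_force: 0.0
```

Run:
```python
import k;k.go('w12')
from h import *
im,d,c=load("w12");P=cloud(im,d,c)*1000
# red region in pixels
M=masks(im)["red"]&(P[...,0]>600)&(P[...,1]>0)
ys,xs=np.nonzero(M);print(len(xs),(xs.min(),xs.max(),ys.min(),ys.max()) if len(xs) else 0)
a=np.radians(8.45);e=np.array([np.sin(a),-np.cos(a)]);s=P[...,:2]@e;l=P[...,:2]@[np.cos(a),np.sin(a)];z=P[...,2]
q=(abs(abs(l-678.7)-11)<1)&(z>87)&(z<93)&(s>-60)&(s<20);print("sleeve rear",np.sort(s[q])[:12].round(1))
```

```text
t 13.8333 tcp [675.   64.1  69.5] 35.8 F [-0.3 -0.8  0.5] [-0.03 -0.09  0.01] rot [-4.000e-04  6.529e-01  7.574e-01  0.000e+00] w 0.044843749132297314
plate 1686 [-87.7 -84.8 -84.1] 88.6 [658.9 697.3]
-78 85.5; -75 85.5; -72 85.4; -69 85.6; -66 85.5; -63 85.6; -60 85.5; -57 85.5; -54 85.5; -51 85.6; -48 85.6; -45 85.6; -42 85.7; -39 85.6; -36 85.6; -33 89.4; -30 89.4; -27 89.6; -24 89.5; -21 89.6; -18 89.6; -15 89.4; -12 89.5; -9 89.4; -6 89.6; -3 89.6; 0 89.5; 3 89.5; 6 89.7; 9 89.6; 12 89.5; 15 89.5; 18 89.5; 21 89.6; 24 89.5; 27 89.6; 30 89.5; 33 89.6; 36 89.5; 39 89.6; 
inner [-70.8 -65.4] [648.3 706.5]
red 28 [34.5 36.3 38.8] [662.9 663.6 664.2]
pad -1 355 [25.4 42.5] [643.4 655.2]
pad 1 355 [25.5 42.6] [699.9 711.7]
34 (np.int64(249), np.int64(252), np.int64(268), np.int64(278))
sleeve rear [-34.3 -34.3 -34.3 -34.3 -34.3 -34.3 -34.3 -34.2 -34.2 -34.2 -33.9 -33.9]
```

Call:
{"method": "drive_tool", "body": {
  "hand": 15,
  "motion": [
    {"dx": 0,"dy": 0,"dz": 0,"wx": 0,"wy": 0,"wz": 0},
    {"dx": 0,"dy": 0,"dz": 0,"wx": 0,"wy": 0,"wz": 0},
    {"dx": 0,"dy": 0,"dz": 0,"wx": 0,"wy": 0,"wz": 0},
    {"dx": 0,"dy": 0,"dz": 0,"wx": 0,"wy": 0,"wz": 0},
    {"dx": 0,"dy": 0,"dz": 0,"wx": 0,"wy": 0,"wz": 0},
    {"dx": 0,"dy": 0,"dz": 0,"wx": 0,"wy": 0,"wz": 0}
  ]
}}

```text
t: 14.38
eef_pos: [0.6753, 0.0634, 0.0699]
tool_rot: [0.0, 0.653, 0.757, 0.0]
wrist_force: [0.3, 0.3, 0.1]
width: 0.0258
grasp_force: 30.0
```

Call:
{"method": "drive_tool", "body": {
  "motion": [
    {"dx": 0.3,"dy": -2,"dz": 0,"wx": 0,"wy": 0,"wz": 0},
    {"dx": 0.6,"dy": -4,"dz": 0,"wx": 0,"wy": 0,"wz": 0},
    {"dx": 0.9,"dy": -6,"dz": 0,"wx": 0,"wy": 0,"wz": 0},
    {"dx": 1.2,"dy": -8,"dz": 0,"wx": 0,"wy": 0,"wz": 0}
  ]
}}

```text
t: 14.72
eef_pos: [0.6764, 0.0562, 0.0699]
tool_rot: [-0.001, 0.653, 0.757, 0.001]
wrist_force: [-1.9, 6.6, -0.5]
width: 0.0258
grasp_force: 30.0
```

Call:
{"method": "drive_tool", "body": {
  "motion": [
    {"dx": 0.3,"dy": -2,"dz": 0,"wx": 0,"wy": 0,"wz": 0},
    {"dx": 0.6,"dy": -4,"dz": 0,"wx": 0,"wy": 0,"wz": 0},
    {"dx": 0.9,"dy": -6,"dz": 0,"wx": 0,"wy": 0,"wz": 0}
  ]
}}

```text
t: 14.97
eef_pos: [0.6771, 0.0513, 0.0699]
tool_rot: [-0.001, 0.653, 0.758, 0.001]
wrist_force: [-1.1, 6.0, 0.9]
width: 0.026
grasp_force: 30.0
```

Call:
{"method": "drive_tool", "body": {
  "motion": [
    {"dx": 0.3,"dy": -2,"dz": 0,"wx": 0,"wy": 0,"wz": 0},
    {"dx": 0.6,"dy": -4,"dz": 0,"wx": 0,"wy": 0,"wz": 0},
    {"dx": 0.9,"dy": -6,"dz": 0,"wx": 0,"wy": 0,"wz": 0}
  ]
}}

```text
t: 15.22
eef_pos: [0.6775, 0.049, 0.0699]
tool_rot: [-0.004, 0.652, 0.758, 0.003]
wrist_force: [-2.4, 15.4, 1.7]
width: 0.0259
grasp_force: 30.0
```

```bash
cat >> k.py <<'E'
    q=(abs(abs(l-678.7)-11)<1)&(z>87)&(z<93)&(s>-60)&(s<60);print("sleeve rear",np.sort(s[q])[5].round(1))
E
sed -i '/# top profile/,/^    print()/d' k.py
python3 -c "
import k;k.go('w13')"
```

```text
t 15.2167 tcp [677.5  49.   69.9] 51.1 F [-2.4 15.4  1.7] [ 2.36  0.22 -0.09] rot [-0.0038  0.6522  0.758   0.0034] w 0.025947302741864277
plate 60 [-77.5 -77.1 -76.7] 70.8 [663.3 691.6]
inner [-68.2 -65.2] [648.3 706.7]
pad -1 308 [41.  57.2] [653.2 665. ]
pad 1 322 [40.9 57.4] [690.6 702.5]
sleeve rear -20.0
```

Call:
{"method": "drive_tool", "body": {
  "motion": [
    {"dx": 0.3,"dy": -2,"dz": 0,"wx": 0,"wy": 0,"wz": 0},
    {"dx": 0.6,"dy": -4,"dz": 0,"wx": 0,"wy": 0,"wz": 0},
    {"dx": 0.9,"dy": -6,"dz": 0,"wx": 0,"wy": 0,"wz": 0}
  ]
}}

```text
t: 15.52
eef_pos: [0.6778, 0.0473, 0.0699]
tool_rot: [-0.006, 0.651, 0.759, 0.006]
wrist_force: [-1.7, 21.1, 1.9]
width: 0.0257
grasp_force: 30.0
```

```bash
python3 -c "
import k;k.go('w14')"
```

```text
t 15.5167 tcp [677.8  47.3  69.9] 52.8 F [-1.7 21.1  1.9] [ 2.96  0.32 -0.11] rot [-0.0065  0.6514  0.7587  0.0055] w 0.025688185289578114
plate 34 [-74.1 -73.6 -73.2] 67.2 [663.9 691.5]
inner [-63.5 -61.7] [648.4 706.6]
pad -1 320 [46.3 63. ] [653.1 664.9]
pad 1 312 [46.1 62.5] [690.6 702.4]
sleeve rear -15.2
```

Call:
{"method": "drive_tool", "body": {
  "motion": [
    {"dx": 0.1,"dy": -1,"dz": 0,"wx": 0,"wy": 0,"wz": 0},
    {"dx": 0.3,"dy": -2,"dz": 0,"wx": 0,"wy": 0,"wz": 0},
    {"dx": 0.3,"dy": -2,"dz": 0,"wx": 0,"wy": 0,"wz": 0},
    {"dx": 0.3,"dy": -2,"dz": 0,"wx": 0,"wy": 0,"wz": 0},
    {"dx": 0.3,"dy": -2,"dz": 0,"wx": 0,"wy": 0,"wz": 0}
  ]
}}

```text
t: 15.98
eef_pos: [0.6794, 0.0354, 0.07]
tool_rot: [-0.0, 0.653, 0.757, 0.0]
wrist_force: [-1.4, 2.7, 2.6]
width: 0.0257
grasp_force: 30.0
```

```bash
python3 -c "
import k;k.go('w15')"
```

```text
t 15.9833 tcp [679.4  35.4  70. ] 64.8 F [-1.4  2.7  2.6] [0.93 0.21 0.19] rot [-3.000e-04  6.533e-01  7.571e-01  2.000e-04] w 0.025703934350508266
pad -1 314 [54.2 71.1] [653.1 664.8]
pad 1 322 [54.4 70.9] [690.4 702.3]
sleeve rear -6.7
```

Call:
{"method": "drive_tool", "body": {
  "motion": [
    {"dx": 0.6,"dy": -4,"dz": 0,"wx": 0,"wy": 0,"wz": 0},
    {"dx": 1.2,"dy": -8,"dz": 0,"wx": 0,"wy": 0,"wz": 0},
    {"dx": 1.8,"dy": -12,"dz": 0,"wx": 0,"wy": 0,"wz": 0},
    {"dx": 2.4,"dy": -16,"dz": 0,"wx": 0,"wy": 0,"wz": 0},
    {"dx": 3,"dy": -20,"dz": 0,"wx": 0,"wy": 0,"wz": 0},
    {"dx": 3.3,"dy": -22,"dz": 0,"wx": 0,"wy": 0,"wz": 0},
    {"dx": 3.3,"dy": -22,"dz": 0,"wx": 0,"wy": 0,"wz": 0}
  ]
}}

```text
t: 16.62
eef_pos: [0.6831, 0.011, 0.0699]
tool_rot: [0.001, 0.654, 0.757, -0.001]
wrist_force: [-0.5, -0.8, 0.8]
width: 0.0257
grasp_force: 30.0
```

Call:
{"method": "drive_tool", "body": {
  "motion": [
    {"dx": 0.1,"dy": -1,"dz": 0,"wx": 0,"wy": 0,"wz": 0},
    {"dx": 0.3,"dy": -2,"dz": 0,"wx": 0,"wy": 0,"wz": 0},
    {"dx": 0.3,"dy": -2,"dz": 0,"wx": 0,"wy": 0,"wz": 0}
  ]
}}

```text
t: 16.87
eef_pos: [0.6831, 0.0108, 0.0699]
tool_rot: [0.0, 0.653, 0.757, -0.0]
wrist_force: [-0.5, -0.8, 1.1]
width: 0.0254
grasp_force: 30.0
```

Call:
{"method": "drive_tool", "body": {
  "motion": [
    {"dx": 0.1,"dy": -1,"dz": 0,"wx": 0,"wy": 0,"wz": 0},
    {"dx": 0.3,"dy": -2,"dz": 0,"wx": 0,"wy": 0,"wz": 0},
    {"dx": 0.3,"dy": -2,"dz": 0,"wx": 0,"wy": 0,"wz": 0}
  ]
}}

```text
t: 17.12
eef_pos: [0.6833, 0.0099, 0.0699]
tool_rot: [-0.0, 0.653, 0.757, 0.0]
wrist_force: [-1.2, 2.4, 0.5]
width: 0.0261
grasp_force: 30.0
```

```bash
python3 -c "
import k;k.go('w16')"
```

```text
t 17.1167 tcp [683.3   9.9  69.9] 90.6 F [-1.2  2.4  0.5] [0.56 0.08 0.07] rot [-2.000e-04  6.530e-01  7.573e-01  2.000e-04] w 0.026066333477438558
red 105 [39.5 43.5 47.8] [659.7 662.3 663.6]
pad -1 315 [80.1 96.5] [653.1 665. ]
pad 1 310 [80.1 96.1] [690.6 702.4]
sleeve rear 18.7
```

Call:
{"method": "drive_tool", "body": {
  "hand": 56,
  "motion": [
    {"dx": 0,"dy": 0,"dz": 0,"wx": 0,"wy": 0,"wz": 0},
    {"dx": 0,"dy": 0,"dz": 0,"wx": 0,"wy": 0,"wz": 0},
    {"dx": 0,"dy": 0,"dz": 0,"wx": 0,"wy": 0,"wz": 0},
    {"dx": 0,"dy": 0,"dz": 0,"wx": 0,"wy": 0,"wz": 0},
    {"dx": 0,"dy": 0,"dz": 0,"wx": 0,"wy": 0,"wz": 0},
    {"dx": 0,"dy": 0,"dz": 30,"wx": 0,"wy": 0,"wz": 0},
    {"dx": 0,"dy": 0,"dz": 70,"wx": 0,"wy": 0,"wz": 0},
    {"dx": 0,"dy": 0,"dz": 110,"wx": 0,"wy": 0,"wz": 0},
    {"dx": 0,"dy": 0,"dz": 130,"wx": 0,"wy": 0,"wz": 0},
    {"dx": 0,"dy": 0,"dz": 130,"wx": 0,"wy": 0,"wz": 0}
  ]
}}

```text
t: 18.0
eef_pos: [0.6863, 0.0091, 0.2085]
tool_rot: [0.006, 0.653, 0.757, 0.004]
wrist_force: [0.5, -0.4, 0.6]
width: 0.0561
grasp_force: 0.0
```

Call:
{"method": "drive_tool", "body": {
  "motion": [
    {"dx": 0,"dy": -30,"dz": 20,"wx": 0,"wy": 0,"wz": 0},
    {"dx": 0,"dy": -30,"dz": 20,"wx": 0,"wy": 0,"wz": 0},
    {"dx": 0,"dy": -30,"dz": 20,"wx": 0,"wy": 0,"wz": 0},
    {"dx": 0,"dy": -30,"dz": 20,"wx": 0,"wy": 0,"wz": 0}
  ]
}}

```text
t: 18.33
eef_pos: [0.6829, -0.0204, 0.218]
tool_rot: [-0.001, 0.653, 0.757, -0.0]
wrist_force: [-0.1, -0.1, -0.4]
width: 0.0555
grasp_force: 0.0
```

```bash
python3 -c "
import k;k.go('w17')
import b;b.go('w17')"
```

```text
t 18.3333 tcp [682.9 -20.4 218. ] 120.5 F [-0.1 -0.1 -0.4] [-0.07 -0.05  0.07] rot [-1.200e-03  6.533e-01  7.571e-01 -5.000e-04] w 0.05547051755883935
red 33 [ 40.   44.1 103.2] [648.8 662.2 663.1]
pad -1 309 [109.6 127. ] [636.9 645. ]
pad 1 301 [109.6 126.7] [700.7 708.2]
sleeve rear 19.3
red 33 [ 40.   44.1 103.2] [648.8 662.2 663.1] [ 76.5  79.6 223.2]
-60 314 [-51.6 -45.8 -40.4] [668.1 677.1 685.3] z 85.1
-40 518 [-39.9 -30.3 -20.4] [668.2 677.1 685.5] z 85.1
-20 485 [-19.7  -9.9  -0.3] [668.8 677.2 685.7] z 85.1
0 469 [ 0.4 10.  19.4] [666.1 677.3 688.4] z 85.2
20 742 [20.1 29.8 39.9] [664.4 677.3 690.2] z 89.0
40 666 [40.7 50.  59.5] [665.  677.4 689.8] z 89.0
60 663 [60.3 70.  79.9] [664.9 677.5 690.1] z 89.0
80 614 [80.7 89.9 99.9] [664.7 677.6 690.4] z 89.0
100 611 [100.1 110.4 119.9] [665.5 678.5 698.8] z 89.0
120 551 [120.1 129.9 139.8] [665.4 677.7 690.1] z 89.1
140 459 [140.6 148.8 156.2] [656.3 677.8 700.6] z 89.0
160 42 [177.4 179.  180. ] [666.5 681.8 690.7] z 89.2
```

View pics/w17.png

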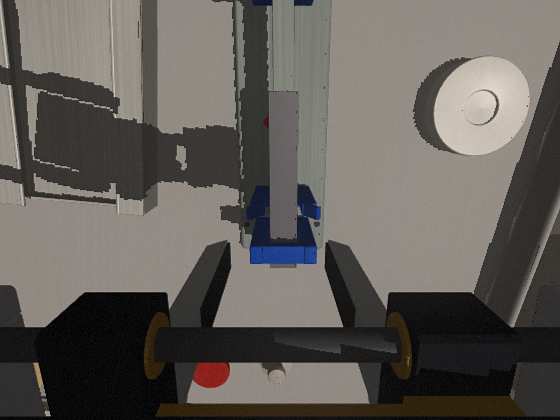

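The red button stands out at (266,122), 25 mm from the sleeve's rear edge, which is where the second hole is. The sleeve's end shows through the keeper at (283,265), the bar lies level, and the gripper is clear.

```bash
python3 -c "
from bench import manip
print(manip.sign_off())"
```

```text
the job is handed in; nothing more can be done
None
```

The bar is on the stand, locked long with the button popped up through the second hole, and the job is handed in at about 18 s; the sleeve drew out only on the second grip at the button, after the first try stuck and I pushed it back short.

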